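# Seat the alignment mirror in its sprung three-point mount

## Task

Take the flat mirror from the top of its storage box and seat it, mirror face up, in the three-point mount: one end bearing on the sprung jaw pin, the other end home against both fixed pins, both ends caught under the pin heads, and the mirror midway across the mount. Friction at the pins can hold an end up a hair, so press both ends down until the mirror bears on all three ball seats and cannot rock, and leave it released. Leave the other things on the bench where they are.

Things in the scene. Friction and masses are not known exactly. Their poses are not given: they have to be found in the camera images.
- mirror: Flat mirror plate, 90 x 50 x 10 mm, grey glass edges, bright silvered upper face, 0.08 to 0.17 kg. Origin: centre of its underside; x along its 90 mm length, y across its 50 mm width, z out of the silvered face. Its two ends are alike; either may go to the jaw. It starts lying flat on its box.
- mirror_box: Cream storage box, 41 x 85 x 30 mm, fixed to the bench. Origin: centre of its underside, x across its 41 mm width, y along its length. The mirror lies lengthwise on it, its underside 30 mm above the bench, overhanging each long side of the box by about 4 mm.
- mount: Three-point mount, fixed on the bench left or right of the middle. Origin: on the bench, under the middle of the seated mirror; x along it toward the two fixed pins, y across, z up. Base bar 12 mm high, 36 mm wide (narrower than the mirror), x = -90 to +60 mm; spring housing 36 mm high at x = -72 to -88. Its heads stop a level mirror from above: it goes in tilted, 15 to 20 degrees, jaw end down.
- jaw (a joint): Travel of the sprung jaw along the mount's -x, in m: 0 free, 0.012 at its hard stop. The spring gives 1.2 N per mm (14.4 N at the stop) and pushes it back toward the fixed pins. Free, the gap from jaw to fixed pins is 86 mm, 4 mm less than the mirror's length; with the mirror home it reads about 0.004. The jaw must go back some 8 mm or more for the mirror to pass the heads of the fixed pins.
- jaw_face (a point): Point on the face of the jaw's upright pin (a free-turning roller, diameter 12 mm) toward the mirror, 27 mm above the bench; at x = -41, y = 0 mm in the mount when free; moves with the jaw. The roller's round head, 20 mm in diameter, overhangs this face by 4 mm, from 35 to 39 mm above the bench.
- pin_left: Upright fixed pin, diameter 10 mm, at x = +50, y = +14 mm in the mount, so the mirror's end bears on it at x = +45. Its round head, 18 mm in diameter, overhangs 4 mm toward the mirror, from 34 to 38 mm above the bench. Origin: on its axis, at bench height.
- pin_right: Upright fixed pin, diameter 10 mm, at x = +50, y = -14 mm in the mount, so the mirror's end bears on it at x = +45. Its round head, 18 mm in diameter, overhangs 4 mm toward the mirror, from 34 to 38 mm above the bench. Origin: on its axis, at bench height.
- seat_jaw: Steel ball seat (ball 10 mm in diameter) near the jaw, at x = -25, y = 0 mm in the mount. Origin: at bench height; the ball's top is 22 mm above it. Friction at the pins can hold the mirror a fraction of a mm off the seats: press it down with 5 to 15 N over the seats at each end.
- seat_left: Steel ball seat near the fixed pins, at x = +32, y = +12 mm in the mount. Origin: at bench height; the ball's top is 22 mm above it.
- seat_right: Steel ball seat near the fixed pins, at x = +32, y = -12 mm in the mount. Origin: at bench height; the ball's top is 22 mm above it.
- toggle_jig: Bystander: clamp jig with a red handle, 70 x 122 x 68 mm, fixed to the bench on the other side from the mount. Origin: underside.
- weight: Bystander: steel test weight with a knob, 38 mm in diameter, 70 mm high, loose. Origin: centre of its underside.
- tweezers: Bystander: black tweezers, 124 mm long, lying loose. Origin: underside.
- thimble: Bystander: spare micrometer head, 62 mm long, 15 mm thick, lying loose. Origin: underside.

How it is judged:
By the outcome, as a careful person would: the job done as asked, in the order asked, and still so for the second after the job is handed in, with the robot touching nothing.
It also fails if it takes over 64 s, if anything falls off the work surface, if the arm or the gripper's body presses on something with over 40 N, if the wrist force passes 120 N, or if a joint passes its speed limit or range.

## Robot

A 7-joint arm with a two-finger parallel gripper is mounted at the origin on a cart in front of the work surface, level with it; the furniture and walls round the work are solid. World frame = base frame: x ahead of the robot, y to its left, z up, the work surface at z = 0. Lengths are in m, angles in rad, forces in N, time in s.
With the tool pointing down it reaches from about 0.4 to 0.925 m from the base axis. Payload 4.1 kg.
Tool frame: the origin (TCP) lies midway between the tips of the shut fingers; the grasp point (between the pads) lies 19 mm behind it; z points along the fingers, y is the line along which they close (so a half turn about z gives the same grasp; the last joint's range is limited). The gripper opens to 85 mm and grips with 20 to 120 N. Pads are 22 mm wide; open, the fingers measure 114 mm over their backs; the gripper's body (76 mm by 85 mm) begins 54 mm behind the grasp point. The pads swing forward as they close: fully open they stand 13 mm farther back than shut.
Start: joints at [1.091, 0.398, 0.045, 1.537, -0.019, 1.207, -0.051], TCP at [0.242, -0.603, 0.231] pointing down, gripper open.
Joint ranges: [-2.82, 2.82], [-0.49, 2.23], [-1.37, 1.46], [0, 2.46], [-1.36, 4.5], [0.23, 2], [-2.94, 2.94]. Speed limits (rad/s): [2.57, 2.57, 3.14, 3.14, 3.14, 3.14, 3.14].

## Interface

Orientations are given as a rotation vector (axis times angle).
In Python, from cell import * gives the robot as it stands.
- The arm moves only by the tool step_arm, never from a script. Its arguments are lists of equal length, an entry for each row: "hand": the closure, from -1 (fully open) to 1 (shut); "xyz": the shift along the world's x, y, z as a fraction of full scale, a list of three; "delta_rot": the turn, a rotation vector about the world's x, y, z as a fraction of full scale, a list of three. In form: {"hand": [hand, ...], "xyz": [[dx, dy, dz], ...], "delta_rot": [[ax, ay, az], ...]}. A call has 1 to 10 rows; each row is the pose to reach, as a shift and turn from the pose commanded when the call began; what a row does not reach only later rows make up. Full scale, the value 1, is 0.2 m for a shift and 120 degrees for a turn. A row lasts 1/10 s, in which the tool goes at most 50 mm and 8.59 degrees, less where a joint would pass 70% of its speed; a pose out of reach is approached as far as the arm can. A call with a number of a shift or a turn outside -1 to 1 is refused whole. A call with a gripper value outside its range is refused whole. The fingers move at their own pace and stop on an object; "grip_force" is the grip in N (left out, the last holds). Time passes only in rows, so rows that repeat a pose let the fingers close. It gives the time, the measured TCP pose, the force, the opening and the grip force at its end, in the units of the state.
- get_obs(): the state, without advancing time (a new reading comes with each control period).
- get_image(name): name is "scene" or "top" or "wrist"; returns a dict with "pixels" (384x512x3 uint8, red, green, blue), "range_z" (384x512 float32, m along the optical axis (not along the pixel's ray), 0 where there is no reading), "fx", "fy", "cx", "cy" (pixels), "dist_coeffs" ([k1, k2, p1, p2, k3] as OpenCV has them; the pictures are not rectified), "pose" (4x4, takes a point from camera to world coordinates); the wrist camera has in their place "mount" (4x4, takes a point from camera to tool coordinates, whose origin is the TCP and whose axes are the flange's). Camera axes: x right, y down, z forward; pixel columns grow to the right and rows downward; lengths in m; the calibration is good to about 2 mm. A picture is of the moment at which its call begins: read the wrist's pose just before it.
- hand_in(): hands the job in; it is judged then, once.
Trained networks look in a picture, given as the dict that the camera call returned (one of the last four; its "shot" number tells which), for a name from the list of things; names that differ only in an ending like _2 or _b are one class to them, and where a whole thing is asked for, a point or a joint stands for the part that bears it (a point fixed in the world has none). Each returns a list of dicts, best first, with "confidence" (0 to 1); they miss things now and then, are a little off and sometimes report something else, mostly with a low value. They report only what shows in the picture. A call takes as long as a camera call.
- search_frame(picture, thing): "extent" ([left, top, width, height] in pixels, round what is visible of it).
The state is a dict: "time": time; "joint_pos": joint angles; "joint_velocities": joint speeds; "joint_torque": joint torques, N m; "tcp_pos": TCP position; "eef_rot": TCP orientation; "force": force on the tool from outside, world axes, zero at the start; "wrist_torque": the same for the moment, N m; "finger_gap": finger opening in m; "finger_force": force on a finger pad.
Only numpy, scipy, OpenCV 4.12 (cv2) and the standard library are available. Lean on these libraries where they do the work, as an engineer would, in place of code of your own. Each camera call takes 0.05 s, during which the arm holds its last target. There are 200 camera calls.

## Working session

There is one attempt and no reset: what is moved stays moved. The work goes in short steps, Python scripts to look and compute and a tool call to move; the robot and the scene stay as the last step left them, time stands still between calls to the robot, and variables do not carry over. Pictures are saved under pics/ and viewed, at most 10 in all, crops included, and the job is handed in when it is done.

Besides the shell and the picture viewer there is one more tool, called after "Emit:" as name(argument=value, ...) on one line, values as JSON. step_arm: Moves the arm, as the interface text tells. Its arguments: {"type":"object","properties":{"hand":{"type":"array"},"xyz":{"type":"array"},"delta_rot":{"type":"array"},"grip_force":{"type":"number"}},"required":["hand","xyz","delta_rot"]}

```bash
ls; mkdir -p pics; cat > h.py <<'E'
from cell import *
import numpy as np, cv2
def pts(im):
    K=np.array([[im['fx'],0,im['cx']],[0,im['fy'],im['cy']],[0,0,1]]);d=np.array(im['dist_coeffs'])
    z=im['range_z'];h,w=z.shape
    u,v=np.meshgrid(np.arange(w),np.arange(h))
    n=cv2.undistortPoints(np.stack([u,v],-1).reshape(-1,1,2).astype(np.float64),K,d).reshape(h,w,2)
    P=np.dstack([n*z[...,None],z]); T=np.array(im['pose'])
    W=P@T[:3,:3].T+T[:3,3]; W[z==0]=np.nan
    return W
E
python3 - <<'E'
from h import *
o=get_obs();print({k:np.round(v,3) for k,v in o.items()})
for c in ['top','scene']:
    im=get_image(c);cv2.imwrite(f'pics/{c}1.png',im['pixels'][...,::-1]);W=pts(im);np.save(c+'W.npy',W)
    print(c,np.round(im['pose'],3).tolist(),im['fx'])
    for t in ['mirror','mirror_box','mount','jaw','jaw_face','pin_left','pin_right','seat_jaw','seat_left','toggle_jig','weight','tweezers','thimble']:
        for r in search_frame(im,t)[:2]:
            l,tp,w,h=[int(x) for x in r['extent']]
            q=W[tp:tp+h+1,l:l+w+1].reshape(-1,3)
            print(t,round(r['confidence'],2),[l,tp,w,h],np.round(np.nanmedian(q,0),3))
E
```

```text
pics
{'time': np.float64(0.0), 'joint_pos': array([ 1.091,  0.399,  0.045,  1.538, -0.019,  1.207, -0.051]), 'joint_velocities': array([-0.001,  0.001,  0.001, -0.001,  0.   , -0.001, -0.001]), 'joint_torque': array([-1.0000e-03, -4.7513e+01,  1.3640e+00, -2.5422e+01,  1.1000e-02,
        9.0000e-03, -0.0000e+00]), 'tcp_pos': array([ 0.241, -0.603,  0.23 ]), 'eef_rot': array([-3.083e+00, -5.940e-01,  1.000e-03]), 'force': array([-0.34 ,  0.128,  0.286]), 'wrist_torque': array([0.022, 0.012, 0.027]), 'finger_force': np.float64(0.0), 'finger_gap': np.float64(0.085)}
top [[-0.022, -0.999, 0.041, 0.486], [-1.0, 0.022, -0.007, 0.013], [0.006, -0.041, -0.999, 1.127], [0.0, 0.0, 0.0, 1.0]] 427.24999363262947
mirror 0.63 [199, 203, 35, 21] [0.461 0.104 0.041]
mirror 0.23 [162, 189, 18, 4] [0.521 0.223 0.012]
mount 0.56 [106, 142, 29, 60] [0.574 0.353 0.008]
jaw 0.57 [110, 178, 12, 14] [0.539 0.362 0.022]
jaw_face 0.44 [112, 180, 6, 10] [0.539 0.363 0.038]
pin_left 0.53 [116, 143, 8, 6] [0.639 0.352 0.015]
pin_right 0.43 [108, 179, 11, 13] [0.538 0.366 0.023]
toggle_jig 0.59 [364, 134, 36, 46] [ 0.598 -0.329  0.012]
weight 0.65 [158, 188, 25, 6] [0.521 0.225 0.008]
weight 0.48 [250, 145, 17, 12] [ 0.616 -0.006  0.052]
scene [[0.777, -0.264, 0.572, -0.079], [-0.629, -0.294, 0.72, -0.802], [-0.022, -0.919, -0.394, 0.503], [0.0, 0.0, 0.0, 1.0]] 400.1661852615895
mirror 0.9 [188, 198, 37, 13] [0.465 0.123 0.034]
mirror_box 0.54 [197, 211, 28, 12] [0.445 0.064 0.011]
mirror_box 0.47 [183, 175, 8, 6] [0.544 0.363 0.02 ]
mount 0.78 [175, 170, 43, 19] [0.583 0.354 0.007]
jaw_face 0.54 [183, 174, 6, 9] [0.54  0.361 0.02 ]
seat_jaw 0.38 [266, 192, 13, 20] [ 0.61  -0.011  0.031]
toggle_jig 0.67 [345, 242, 41, 34] [ 0.593 -0.346  0.009]
weight 0.74 [266, 190, 15, 23] [ 0.613 -0.008  0.029]
tweezers 0.76 [258, 229, 36, 21] [ 0.511 -0.131  0.001]
```

```bash
python3 - <<'E'
from h import *
W=np.load('topW.npy')
a=cv2.imread('pics/top1.png')[120:270,80:420];cv2.imwrite('pics/t2.png',cv2.resize(a,None,fx=2.3,fy=2.3,interpolation=cv2.INTER_CUBIC))
def rect(c,r,z0,z1):
    m=(np.hypot(W[...,0]-c[0],W[...,1]-c[1])<r)&(W[...,2]>z0)&(W[...,2]<z1)
    q=W[m][:,:2].astype(np.float32);print(len(q),cv2.minAreaRect(q*1000), np.median(W[m][:,2]))
rect((.465,.11),.09,.03,.06)
rect((.585,.355),.1,.008,.06)
o=get_image('wrist');print(np.round(o['mount'],4).tolist(),o['fx'],o['cx'],o['cy'],o['dist_coeffs'])
E
```

```text
758 ((493.9976501464844, 105.7865219116211), (120.84271240234375, 95.45291137695312), 11.034818649291992) 0.04149531070666623
1310 ((586.88330078125, 359.9322814941406), (188.67189025878906, 178.82911682128906), 83.4991455078125) 0.0167021134313452
[[0.0008, -0.9532, -0.3023, 0.0776], [1.0, 0.0008, 0.0, -0.0002], [0.0002, -0.3023, 0.9532, -0.1428], [0.0, 0.0, 0.0, 1.0]] 266.51115062066094 255.75309899697646 189.5386270731911 [0.00533512 0.         0.         0.         0.        ]
```

View pics/t2.png

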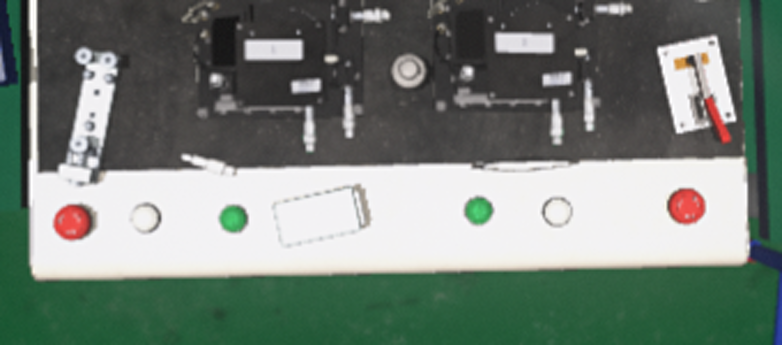

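Emit:
step_arm(hand=[-1, -1, -1, -1, -1, -1, -1], xyz=[[0.8, 1, 0], [0.8, 1, 0], [0.8, 1, 0], [0.8, 1, 0], [0.8, 1, 0], [0.8, 1, 0], [0.8, 1, 0]], delta_rot=[[0, 0, 0.25], [0, 0, 0.25], [0, 0, 0.25], [0, 0, 0.25], [0, 0, 0.25], [0, 0, 0.25], [0, 0, 0.25]])

```text
time: 2.15
tcp_pos: [0.4032, -0.4017, 0.2316]
eef_rot: [2.822, 1.379, 0.001]
force: [0.3, 0.1, 0.9]
finger_gap: 0.0855
finger_force: 0.0
```

Emit:
step_arm(hand=[-1, -1, -1, -1, -1, -1], xyz=[[0.2, 1, 0], [0.2, 1, 0], [0.2, 1, 0], [0.2, 1, 0], [0.2, 1, 0], [0.2, 1, 0]], delta_rot=[[0, 0, 0.23], [0, 0, 0.23], [0, 0, 0.23], [0, 0, 0.23], [0, 0, 0.23], [0, 0, 0.23]])

```text
time: 2.75
tcp_pos: [0.4414, -0.2041, 0.2316]
eef_rot: [2.416, 2.007, -0.001]
force: [-0.2, -0.9, 1.0]
finger_gap: 0.0855
finger_force: 0.0
```

Emit:
step_arm(hand=[-1, -1, -1, -1, -1, -1], xyz=[[0.1, 1, 0], [0.1, 1, 0], [0.1, 1, 0], [0.1, 1, 0], [0.1, 1, 0], [0.1, 1, 0]], delta_rot=[[0, 0, 0.2], [0, 0, 0.2], [0, 0, 0.2], [0, 0, 0.2], [0, 0, 0.2], [0, 0, 0.2]])

```text
time: 3.35
tcp_pos: [0.4621, -0.0053, 0.2314]
eef_rot: [1.948, 2.464, -0.001]
force: [0.5, 0.2, -0.2]
finger_gap: 0.0855
finger_force: 0.0
```

Emit:
step_arm(hand=[-1, -1, -1, -1, -1], xyz=[[0, 0.54, -0.35], [0, 0.54, -0.35], [0, 0.54, -0.35], [0, 0.54, -0.35], [0, 0.54, -0.35]], delta_rot=[[0, 0, 0.01], [0, 0, 0.01], [0, 0, 0.01], [0, 0, 0.01], [0, 0, 0.01]])

```text
time: 3.85
tcp_pos: [0.4623, 0.1015, 0.1608]
eef_rot: [-1.926, -2.482, 0.003]
force: [0.4, -0.1, -0.4]
finger_gap: 0.0858
finger_force: 0.0
```

```bash
cat >> h.py <<'E'
from scipy.spatial.transform import Rotation as R
def wrist(name):
    o=get_obs(); im=get_image('wrist')
    T=np.eye(4);T[:3,:3]=R.from_rotvec(o['eef_rot']).as_matrix();T[:3,3]=o['tcp_pos']
    im['pose']=T@np.array(im['mount']);cv2.imwrite(f'pics/{name}.png',im['pixels'][...,::-1])
    return o,im,pts(im)
E
python3 - <<'E'
from h import *
o,im,W=wrist('w1');np.save('w1.npy',W)
print(o['tcp_pos'],R.from_rotvec(o['eef_rot']).as_matrix()[:2,0])
for t in ['mirror','mirror_box']:
    for r in search_frame(im,t)[:2]: print(t,r)
m=(np.hypot(W[...,0]-.465,W[...,1]-.105)<.08)&(W[...,2]>.036)&(W[...,2]<.046)
q=W[m][:,:2].astype(np.float32);print(len(q),cv2.minAreaRect(q*1000),np.median(W[m][:,2]))
c,s,a=cv2.minAreaRect(q*1000)
print(np.round(np.array(cv2.boxPoints((c,s,a))),1).tolist())
E
```

```text
[0.46229081 0.10150796 0.16084713] [-0.248504    0.96863037]
mirror {'extent': [228.6, 134.5, 54.6, 87.4], 'confidence': 0.55}
4073 ((458.94036865234375, 102.00729370117188), (50.076210021972656, 89.9647445678711), 10.776077270507812) 0.0401389881915854
[[425.8999938964844, 141.5], [442.79998779296875, 53.099998474121094], [491.8999938964844, 62.5], [475.1000061035156, 150.89999389648438]]
```

View pics/w1.png

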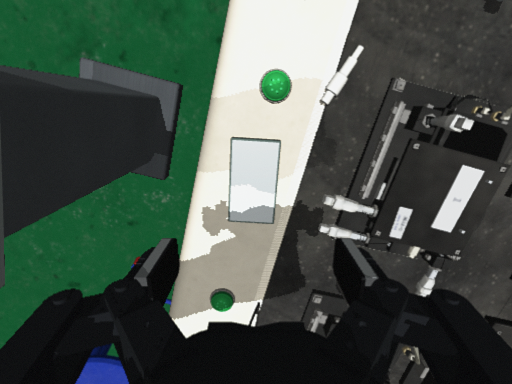

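```bash
python3 - <<'E'
import numpy as np
W=np.load('w1.npy');m=(W[...,2]>.008)&(W[...,0]>.49)&(W[...,0]<.56)&(W[...,1]>.05)&(W[...,1]<.16)
print(m.sum());q=W[m];print(np.round(q.min(0),3),np.round(q.max(0),3)) if len(q) else 0
T=np.load('topW.npy');m=(T[...,2]>.008)&(T[...,0]>.4)&(T[...,0]<.7)&(T[...,1]>.12)&(T[...,1]<.45)
print(np.round(T[m].max(0),3))
print(np.round(W[200,325],3),np.round(W[60,350],3),np.round(W[235,325],3))
E
```

```text
13105
[0.49 0.06 0.02] [0.56  0.133 0.256]
[0.7   0.45  0.464]
[0.531 0.107 0.057] [0.523 0.241 0.011] [0.565 0.049 0.004]
```

Emit:
step_arm(hand=[-1, -1, -1, -1, -1, -1], xyz=[[-0.017, 0.0025, -0.15], [-0.017, 0.0025, -0.35], [-0.017, 0.0025, -0.5], [-0.017, 0.0025, -0.6], [-0.017, 0.0025, -0.6], [-0.017, 0.0025, -0.6]], delta_rot=[[0, 0, -0.03], [0, 0, -0.03], [0, 0, -0.03], [0, 0, -0.03], [0, 0, -0.03], [0, 0, -0.03]])

```text
time: 4.6
tcp_pos: [0.4591, 0.1041, 0.042]
eef_rot: [1.999, 2.422, 0.001]
force: [0.3, 0.4, 1.3]
finger_gap: 0.0855
finger_force: 0.0
```

```bash
python3 - <<'E'
import numpy as np
W=np.load('w1.npy');m=(W[...,2]>.008)&(W[...,2]<.12)&(W[...,0]>.49)&(W[...,0]<.56)&(W[...,1]>.04)&(W[...,1]<.16)
print(m.sum());q=W[m];print(np.round(q.min(0),3),np.round(q.max(0),3)) if len(q) else 0
E
```

```text
534
[0.49 0.06 0.02] [0.56  0.115 0.061]
```

Emit:
step_arm(hand=[-1, -1, -1, -1, -1], xyz=[[0, -0.01, -0.06], [0, -0.01, -0.12], [0, -0.01, -0.12], [0, -0.01, -0.12], [0, -0.01, -0.12]], delta_rot=[[0, 0, 0], [0, 0, 0], [0, 0, 0], [0, 0, 0], [0, 0, 0]])

```text
time: 5.1
tcp_pos: [0.4585, 0.1033, 0.0176]
eef_rot: [1.997, 2.424, 0.001]
force: [-0.1, 0.5, 0.9]
finger_gap: 0.0852
finger_force: 0.0
```

Emit:
step_arm(hand=[-0.2, 0.3, 1, 1, 1, 1, 1, 1, 1, 1], xyz=[[0, -0.005, 0], [0, -0.005, 0], [0, -0.005, 0], [0, -0.005, 0], [0, -0.005, 0], [0, -0.005, 0], [0, -0.005, 0], [0, -0.005, 0], [0, -0.005, 0], [0, -0.005, 0]], delta_rot=[[0, 0, 0], [0, 0, 0], [0, 0, 0], [0, 0, 0], [0, 0, 0], [0, 0, 0], [0, 0, 0], [0, 0, 0], [0, 0, 0], [0, 0, 0]], grip_force=60)

```text
time: 6.1
tcp_pos: [0.4586, 0.102, 0.0179]
eef_rot: [1.998, 2.424, 0.0]
force: [-0.6, 1.0, 4.7]
finger_gap: 0.0486
finger_force: 62.2
```

Emit:
step_arm(hand=[1, 1, 1, 1, 1, 1, 1, 1, 1, 1], xyz=[[0, 0, 0.1], [0, 0, 0.3], [0, 0, 0.55], [0, 0, 0.8], [0.15, 0.2, 0.9], [0.3, 0.4, 0.9], [0.45, 0.6, 0.9], [0.6, 0.8, 0.9], [0.75, 1, 0.9], [0.75, 1, 0.9]], delta_rot=[[0, 0, 0], [0, 0, 0], [0, 0, 0], [0, 0, 0.05], [0, 0, 0.1], [0, 0, 0.15], [0, 0, 0.2], [0, 0, 0.25], [0, 0, 0.3], [0, 0, 0.3]])

```text
time: 7.1
tcp_pos: [0.6089, 0.3082, 0.1953]
eef_rot: [-1.141, -2.922, -0.008]
force: [-1.2, -0.3, -1.2]
finger_gap: 0.0491
finger_force: 62.7
```

Emit:
step_arm(hand=[1, 1, 1, 1, 1, 1, 1], xyz=[[0.1, 0.05, 0], [0.2, 0.1, -0.05], [0.3, 0.18, -0.1], [0.3, 0.18, -0.15], [0.3, 0.18, -0.15], [0.3, 0.18, -0.15], [0.3, 0.18, -0.15]], delta_rot=[[0, 0, 0.06], [0, 0, 0.12], [0, 0, 0.18], [0, 0, 0.24], [0, 0, 0.27], [0, 0, 0.27], [0, 0, 0.27]])

```text
time: 7.8
tcp_pos: [0.6681, 0.3375, 0.1672]
eef_rot: [-0.293, -3.128, 0.001]
force: [-0.3, 0.3, -0.7]
finger_gap: 0.0486
finger_force: 62.8
```

```bash
python3 - <<'E'
from h import *
o,im,W=wrist('w2');np.savez('w2.npz',W=W,T=im['pose'],px=im['pixels'])
print(o['tcp_pos'],np.round(R.from_rotvec(o['eef_rot']).as_matrix()[:,0],4),o['finger_gap'],o['force'])
for t in ['mount','jaw','jaw_face','pin_left','pin_right','seat_jaw','seat_left']:
    for r in search_frame(im,t)[:2]: print(t,r)
E
```

```text
[0.66808689 0.33748481 0.16724881] [-9.827e-01  1.854e-01  1.000e-04] 0.04857216066608949 [-0.2655405   0.30395124 -0.66291088]
mount {'extent': [233.7, 0.3, 47.5, 163.4], 'confidence': 0.68}
jaw {'extent': [243.2, 22.9, 30.2, 37.5], 'confidence': 0.6}
jaw_face {'extent': [243.5, 23.0, 30.8, 41.4], 'confidence': 0.75}
pin_left {'extent': [262.6, 148.7, 17.0, 15.0], 'confidence': 0.61}
pin_right {'extent': [237.0, 149.4, 15.0, 13.9], 'confidence': 0.71}
seat_jaw {'extent': [252.6, 73.4, 12.3, 13.2], 'confidence': 0.47}
seat_jaw {'extent': [90.8, 44.8, 63.5, 22.6], 'confidence': 0.36}
seat_left {'extent': [262.1, 128.6, 9.8, 11.8], 'confidence': 0.39}
```

View pics/w2.png

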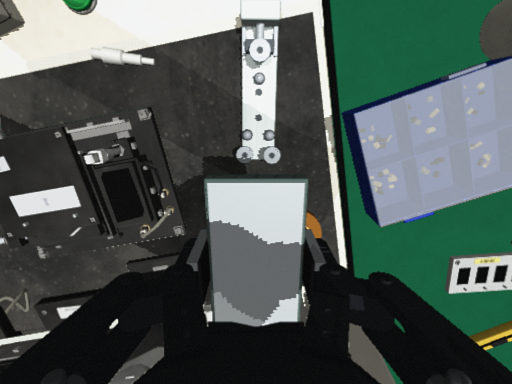

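```bash
python3 - <<'E'
import numpy as np,cv2
d=np.load('w2.npz');W=d['W']
def sub(l,t,w,h,z0,z1):
    q=W[t:t+h,l:l+w].reshape(-1,3);return q[(q[:,2]>z0)&(q[:,2]<z1)]
def circ(n,b,z0,z1):
    q=sub(*b,z0,z1);c,r=cv2.minEnclosingCircle((q[:,:2]*1000).astype(np.float32));print(n,len(q),np.round(q.mean(0)*1000,1),np.round(c,1),round(r,1),np.median(q[:,2]));return np.array(c)
A=circ('pinA',(258,143,27,26),.032,.045);B=circ('pinB',(232,143,26,26),.032,.045)
J=circ('jaw',(240,30,38,36),.0365,.045)
M=(A+B)/2;v=M-J;print('pin mid',M,'jaw->pins',v,np.linalg.norm(v),np.degrees(np.arctan2(v[1],v[0])),'perp A-B',np.degrees(np.arctan2(*(A-B)[::-1])),np.linalg.norm(A-B))
q=sub(235,62,55,80,.009,.0155);r=cv2.minAreaRect((q[:,:2]*1000).astype(np.float32));print('bar',len(q),r)
h=sub(235,0,55,32,.03,.045);print('hous',np.round(h.mean(0)*1000,1),np.median(h[:,2]))
# mirror in tool frame
T=d['T'];
m=sub(200,170,112,155,.175,.205);print(len(m),np.median(m[:,2]))
r=cv2.minAreaRect((m[:,:2]*1000).astype(np.float32));print(r,np.round(cv2.boxPoints(r),1).tolist())
A_=np.c_[m[:,:2]-m[:,:2].mean(0),np.ones(len(m))];print(np.linalg.lstsq(A_,m[:,2],rcond=None)[0])
E
```

```text
pinA 232 [642.7 358.6  38.2] [642.9 358.7] 8.8 0.03817226075373731
pinB 231 [637.4 331.4  38.2] [637.7 331. ] 9.0 0.038181280933228534
jaw 400 [545.8 364.1  39.3] [545.7 364.2] 9.8 0.03933974732062395
pin mid [640.30767822 344.84848022] jaw->pins [ 94.57598877 -19.31518555] 96.52820336277222 -11.54274142416789 perp A-B 79.51294017279162 28.110983192208355
bar 2372 ((590.8894653320312, 355.2901916503906), (35.328086853027344, 80.2940444946289), 78.58161163330078)
hous [514.4 370.3  36. ] 0.03622123902327762
15100 0.18925291070479133
((666.7462768554688, 338.2060546875), (61.54732131958008, 86.38819122314453), 79.65666961669922) [[618.7000122070312, 315.70001220703125], [703.7000122070312, 300.20001220703125], [714.7999877929688, 360.70001220703125], [629.7999877929688, 376.20001220703125]]
[ 0.0121532  -0.00340033  0.1893927 ]
```

```bash
python3 - <<'E'
import numpy as np
from h import R
d=np.load('w2.npz');W=d['W'].reshape(-1,3)
o=get=None
import cell;o=cell.get_obs()
q=(W-o['tcp_pos'])@R.from_rotvec(o['eef_rot']).as_matrix()
q=q[(q[:,2]<-.017)&(q[:,2]>-.028)&(abs(q[:,1])<.035)&(q[:,0]<.06)]
for a in np.arange(.014,.048,.006):
    s=q[(q[:,0]>a)&(q[:,0]<a+.006)];print(round(a,3),len(s),np.round(np.percentile(s[:,1],[0,1,99,100])*1000,1)) if len(s) else 0
s=q[abs(q[:,1])<.015];print('x end',s[:,0].max(),s[:,0].min(),np.median(s[:,2]))
for y in (-.02,0,.02):
    s=q[abs(q[:,1]-y)<.003];print(y,s[:,0].max())
s=q[q[:,0]>.015]; print(np.linalg.lstsq(np.c_[s[:,:2],np.ones(len(s))],s[:,2],rcond=None)[0])
E
```

```text
0.014 1078 [-25.2 -24.5  24.1  24.8]
0.02 1111 [-25.3 -24.5  24.   24.7]
0.026 1155 [-25.3 -24.4  24.   24.7]
0.032 1212 [-25.3 -24.6  24.1  24.9]
0.038 1347 [-25.4 -24.5  24.   24.6]
0.044 237 [-24.5 -23.9  23.2  23.8]
x end 0.044719061836217044 -0.04238855385378414 -0.021714977694988744
-0.02 0.04460928292034756
0 0.04449976383089453
0.02 0.044512831201831936
[ 0.02243446  0.0005303  -0.02230163]
```

Emit:
step_arm(hand=[1, 1, 1, 1, 1, 1, 1], xyz=[[-0.15, 0.035, -0.1], [-0.305, 0.0725, -0.2], [-0.305, 0.0725, -0.336], [-0.305, 0.0725, -0.336], [-0.305, 0.0725, -0.336], [-0.305, 0.0725, -0.336], [-0.305, 0.0725, -0.336]], delta_rot=[[-0.01, -0.05, -0.004], [-0.02, -0.1, -0.004], [-0.0285, -0.144, -0.004], [-0.0285, -0.144, -0.004], [-0.0285, -0.144, -0.004], [-0.0285, -0.144, -0.004], [-0.0285, -0.144, -0.004]])

```text
time: 8.9
tcp_pos: [0.6105, 0.3521, 0.102]
eef_rot: [0.28, 2.82, -0.042]
force: [0.0, 0.6, -0.5]
finger_gap: 0.0488
finger_force: 62.7
```

```bash
cat >> h.py <<'E'
u=np.array([.981,-.194,0]);yh=np.array([.194,.981,0]);O=np.array([.5915,.3548,0])
def mp():
    o=get_obs();M=R.from_rotvec(o['eef_rot']).as_matrix();p=o['tcp_pos']-O
    ax=-M[:,0];C=o['tcp_pos']-.0122*M[:,2]-O
    f=o['force']
    print('t',round(o['time'],2),'tcp(mm)',np.round([p@u*1e3,p@yh*1e3,p[2]*1e3],1),'C',np.round([C@u*1e3,C@yh*1e3,C[2]*1e3],1),'pitch',round(float(np.degrees(np.arcsin(ax[2]))),2),'yawerr',round(float(np.degrees(np.arctan2(ax@yh,ax@u))),2),'roll',round(float(np.degrees(M[:,1]@[0,0,1])),2),'F',np.round([f@u,f@yh,f[2]],1),'gap',round(float(o['finger_gap']),4))
E
python3 - <<'E'
from h import *
mp()
W=np.load('w1.npy');m=(np.hypot(W[...,0]-.459,W[...,1]-.102)<.08)&(W[...,2]>.036)&(W[...,2]<.046);q=W[m]
t=np.array([-.188,.982,0]);print('flat mirror slope along tool x',np.polyfit(q@t,q[:,2],1)[0])
o,im,W=wrist('w3')
E
```

```text
t 8.9 tcp(mm) [ 19.2   1.  102. ] C [ 15.5   1.  113.6] pitch 17.71 yawerr -0.16 roll 0.06 F [-0.1  0.6 -0.5] gap 0.0488
flat mirror slope along tool x -0.0010743450632619538
```

View pics/w3.png

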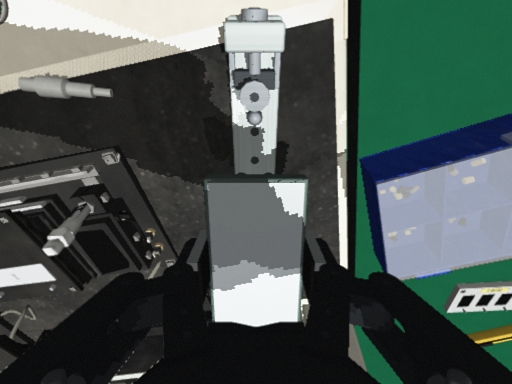

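Emit:
step_arm(hand=[1, 1, 1, 1, 1], xyz=[[0, 0, -0.1], [0, 0, -0.25], [0, 0, -0.25], [0, 0, -0.25], [0, 0, -0.25]], delta_rot=[[0, 0, 0], [0, 0, 0], [0, 0, 0], [0, 0, 0], [0, 0, 0]])

```text
time: 9.45
tcp_pos: [0.6079, 0.3533, 0.0511]
eef_rot: [0.273, 2.821, -0.043]
force: [0.8, 0.1, -0.8]
finger_gap: 0.0488
finger_force: 62.7
```

```bash
python3 -c "
from h import *
mp()"
```

```text
t 9.45 tcp(mm) [16.3  1.7 51.1] C [12.6  1.7 62.8] pitch 17.67 yawerr 0.12 roll -0.02 F [ 0.8  0.2 -0.8] gap 0.0488
```

Emit:
step_arm(hand=[1, 1, 1, 1, 1], xyz=[[-0.011, -0.005, -0.04], [-0.011, -0.005, -0.08], [-0.011, -0.005, -0.13], [-0.011, -0.005, -0.13], [-0.011, -0.005, -0.13]], delta_rot=[[0, 0, 0], [0, 0, 0], [0, 0, 0], [0, 0, 0], [0, 0, 0]])

```text
time: 9.95
tcp_pos: [0.6048, 0.3513, 0.0236]
eef_rot: [0.273, 2.823, -0.046]
force: [0.9, 0.2, -1.4]
finger_gap: 0.0489
finger_force: 62.8
```

```bash
python3 -c "
from h import *
mp()"
```

```text
t 9.95 tcp(mm) [13.7 -0.8 23.6] C [10.  -0.8 35.2] pitch 17.58 yawerr 0.17 roll -0.15 F [ 0.8  0.3 -1.4] gap 0.0489
```

Emit:
step_arm(hand=[1, 1, 1, 1, 1, 1], xyz=[[-0.01, 0.004, 0.004], [-0.02, 0.006, 0.004], [-0.03, 0.008, 0.004], [-0.04, 0.01, 0.004], [-0.048, 0.012, 0.004], [-0.048, 0.012, 0.004]], delta_rot=[[0, 0, 0], [0, 0, 0], [0, 0, 0], [0, 0, 0], [0, 0, 0], [0, 0, 0]])

```text
time: 10.55
tcp_pos: [0.5963, 0.3537, 0.0255]
eef_rot: [0.274, 2.821, -0.045]
force: [2.4, -1.0, -0.5]
finger_gap: 0.0488
finger_force: 62.8
```

```bash
python3 -c "
from h import *
mp()
for i in range(3):
    o,im,W=wrist('w4'); mp()
"
```

```text
t 10.55 tcp(mm) [ 4.9 -0.1 25.5] C [ 1.2 -0.1 37.1] pitch 17.7 yawerr 0.12 roll -0.09 F [ 2.6 -0.5 -0.5] gap 0.0488
t 10.6 tcp(mm) [ 4.9 -0.1 25.4] C [ 1.2 -0.1 37. ] pitch 17.69 yawerr 0.11 roll -0.09 F [ 2.4  1.1 -0.1] gap 0.0489
t 10.65 tcp(mm) [ 4.8 -0.2 25.4] C [ 1.1 -0.1 37. ] pitch 17.68 yawerr 0.11 roll -0.1 F [ 2.5  0.2 -1. ] gap 0.0486
t 10.7 tcp(mm) [ 4.9 -0.1 25.3] C [ 1.1 -0.1 37. ] pitch 17.68 yawerr 0.11 roll -0.09 F [3.8 0.3 0.1] gap 0.0488
```

View pics/w4.png

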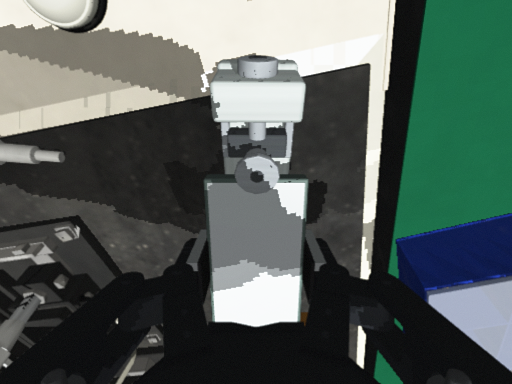

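Emit:
step_arm(hand=[1, 1, 1, 1, 1, 1], xyz=[[-0.01, 0.002, 0], [-0.02, 0.004, 0], [-0.03, 0.006, 0], [-0.034, 0.007, 0], [-0.034, 0.007, 0], [-0.034, 0.007, 0]], delta_rot=[[0, 0, 0], [0, 0, 0], [0, 0, 0], [0, 0, 0], [0, 0, 0], [0, 0, 0]])

```text
time: 11.3
tcp_pos: [0.5913, 0.3543, 0.0258]
eef_rot: [0.275, 2.818, -0.045]
force: [7.2, -1.2, -0.9]
finger_gap: 0.0485
finger_force: 62.5
```

```bash
python3 -c "
from h import *
mp()
for i in range(3):
    o,im,W=wrist('w5'); mp()
"
```

```text
t 11.3 tcp(mm) [-0.1 -0.5 25.8] C [-3.8 -0.5 37.5] pitch 17.84 yawerr 0.06 roll -0.09 F [ 7.3  0.2 -0.9] gap 0.0485
t 11.35 tcp(mm) [-0.1 -0.5 25.9] C [-3.8 -0.5 37.5] pitch 17.84 yawerr 0.06 roll -0.09 F [ 7.6 -0.  -0.4] gap 0.0488
t 11.4 tcp(mm) [-0.1 -0.5 25.8] C [-3.8 -0.5 37.5] pitch 17.84 yawerr 0.06 roll -0.09 F [ 7.1 -0.2 -0.8] gap 0.0483
t 11.45 tcp(mm) [-0.1 -0.4 25.9] C [-3.8 -0.4 37.5] pitch 17.84 yawerr 0.06 roll -0.08 F [ 6.9 -0.1 -1.1] gap 0.0486
```

```bash
cat >> h.py <<'E'
def inhand(o,W):
    q=(W.reshape(-1,3)-o['tcp_pos'])@R.from_rotvec(o['eef_rot']).as_matrix()
    q=q[(q[:,2]<-.015)&(q[:,2]>-.030)&(abs(q[:,1])<.03)&(q[:,0]<.06)]
    for y in (-.02,.02): 
        s=q[abs(q[:,1]-y)<.004];print('xend',y,round(s[:,0].max(),4),end=' ')
    s=q[(q[:,0]>.015)&(q[:,0]<.042)&(abs(abs(q[:,1])-.0175)<.006)]
    print('plane',np.round(np.linalg.lstsq(np.c_[s[:,:2],np.ones(len(s))],s[:,2],rcond=None)[0],4), 'y',np.percentile(q[(q[:,0]>.015)&(q[:,0]<.042)][:,1],[1,99]))
E
python3 -c "
from h import *
o,im,W=wrist('w6');inhand(o,W);np.save('w6.npy',W)
m=(W[...,2]>.0365)&(W[...,2]<.042);q=W[m]-O;c=np.c_[q@u,q@yh];k=(c[:,0]<-38)if 0 else (c[:,0]<-.036)&(c[:,0]>-.068)&(abs(c[:,1])<.012)
print(k.sum(),cv2.minEnclosingCircle((c[k]*1000).astype(np.float32)))
"
```

```text
xend -0.02 0.0445 xend 0.02 0.0445 plane [ 0.0028 -0.0001 -0.022 ] y [-0.02406135  0.02448646]
1649 ((-47.72232437133789, -0.48310500383377075), 16.324169158935547)
```

```bash
python3 -c "
from h import *
W=np.load('w6.npy')
q=W.reshape(-1,3)-O;c=np.c_[q@u,q@yh,q[:,2]]*1000
for z in (37.2,37.8,38.4):
    k=(c[:,0]<-36)&(c[:,0]>-75)&(abs(c[:,1])<14)&(c[:,2]>z)&(c[:,2]<41)
    print(z,k.sum(),cv2.minEnclosingCircle(c[k][:,:2].astype(np.float32)),np.median(c[k][:,2]),c[k].mean(0))
"
```

```text
37.2 1473 ((-54.44917678833008, -0.5904205441474915), 22.544025421142578) 39.04594391707598 [-53.36166608   0.44967616  38.96644091]
37.8 1348 ((-47.386295318603516, 0.20063139498233795), 16.57955551147461) 39.10928912805923 [-54.12238422   0.54632658  39.10490648]
38.4 1192 ((-49.935272216796875, -1.3796560764312744), 14.30385684967041) 39.20399011324731 [-54.31549852   0.56787137  39.22826465]
```

Emit:
step_arm(hand=[1, 1, 1, 1, 1, 1], xyz=[[-0.005, 0.001, 0], [-0.01, 0.002, 0], [-0.015, 0.003, 0], [-0.02, 0.005, 0], [-0.02, 0.005, 0], [-0.02, 0.005, 0]], delta_rot=[[0, 0, 0], [0, 0, 0], [0, 0, 0], [0, 0, 0], [0, 0, 0], [0, 0, 0]], grip_force=90)

```text
time: 12.1
tcp_pos: [0.5888, 0.3547, 0.0263]
eef_rot: [0.276, 2.816, -0.046]
force: [10.6, -2.1, -1.3]
finger_gap: 0.0481
finger_force: 93.8
```

```bash
python3 -c "
from h import *
o,im,W=wrist('w7');mp();inhand(o,W)
q=W.reshape(-1,3)-O;c=np.c_[q@u,q@yh,q[:,2]]*1000
for z in (37.8,38.4):
    k=(c[:,0]<-36)&(c[:,0]>-75)&(abs(c[:,1])<14)&(c[:,2]>z)&(c[:,2]<41)
    print(z,k.sum(),cv2.minEnclosingCircle(c[k][:,:2].astype(np.float32)),np.median(c[k][:,2]),c[k].mean(0))
"
```

```text
t 12.15 tcp(mm) [-2.6 -0.6 26.3] C [-6.3 -0.6 37.9] pitch 17.97 yawerr 0.01 roll -0.09 F [11.1  0.4 -0.7] gap 0.048
xend -0.02 0.0444 xend 0.02 0.0447 plane [ 0.0045 -0.0005 -0.0217] y [-0.02407966  0.02458968]
37.8 1470 ((-48.271942138671875, 0.14842604100704193), 17.970205307006836) 39.07158837039836 [-54.55163645   0.43403257  39.05691002]
38.4 1248 ((-47.97053527832031, 0.15542231500148773), 17.773860931396484) 39.16541627544165 [-55.61394825   0.50153457  39.22493543]
```

Emit:
step_arm(hand=[1, 1, 1, 1, 1, 1], xyz=[[-0.005, 0.001, -0.005], [-0.01, 0.002, -0.01], [-0.015, 0.004, -0.015], [-0.02, 0.006, -0.015], [-0.02, 0.006, -0.015], [-0.02, 0.006, -0.015]], delta_rot=[[0, 0, 0], [0, 0, 0], [0, 0, 0], [0, 0, 0], [0, 0, 0], [0, 0, 0]])

```text
time: 12.75
tcp_pos: [0.5874, 0.3555, 0.0254]
eef_rot: [0.277, 2.811, -0.046]
force: [11.6, -2.5, 4.9]
finger_gap: 0.0478
finger_force: 94.4
```

```bash
python3 -c "
from h import *
o,im,W=wrist('w8');mp();inhand(o,W)
"
```

```text
t 12.8 tcp(mm) [-4.1 -0.1 25.4] C [-8.  -0.1 37. ] pitch 18.22 yawerr -0.06 roll -0.06 F [11.8 -1.   4.7] gap 0.0483
xend -0.02 0.0443 xend 0.02 0.0444 plane [-0.0103 -0.0014 -0.0218] y [-0.02410955  0.0245302 ]
```

Emit:
step_arm(hand=[1, 1, 1, 1, 1, 1, 1], xyz=[[-0.01, 0.002, 0], [-0.014, 0.003, -0.006], [-0.016, 0.0033, -0.012], [-0.018, 0.0036, -0.018], [-0.018, 0.0036, -0.0225], [-0.018, 0.0036, -0.0225], [-0.018, 0.0036, -0.0225]], delta_rot=[[0, 0, 0], [0.0033, 0.017, 0], [0.0066, 0.033, 0], [0.01, 0.05, 0], [0.0133, 0.067, 0], [0.0133, 0.067, 0], [0.0133, 0.067, 0]])

```text
time: 13.5
tcp_pos: [0.5846, 0.3554, 0.0193]
eef_rot: [0.292, 2.953, -0.026]
force: [13.8, -3.7, -0.2]
finger_gap: 0.0476
finger_force: 93.9
```

```bash
python3 -c "
from h import *
o,im,W=wrist('w9');mp();inhand(o,W)
"
```

```text
t 13.55 tcp(mm) [-7.  -0.7 19.3] C [-9.1 -0.7 31.3] pitch 10.03 yawerr -0.1 roll -0.02 F [13.5 -0.7  0. ] gap 0.0479
xend -0.02 0.0443 xend 0.02 0.0445 plane [ 0.0024 -0.001  -0.0219] y [-0.02406627  0.02449569]
```

Emit:
step_arm(hand=[1, 1, 1, 1, 1, 1, 1, 1], xyz=[[-0.002, 0.002, -0.008], [-0.004, 0.004, -0.016], [-0.006, 0.005, -0.024], [-0.008, 0.006, -0.032], [-0.0095, 0.007, -0.04], [-0.0095, 0.007, -0.0425], [-0.0095, 0.007, -0.0425], [-0.0095, 0.007, -0.0425]], delta_rot=[[0.0033, 0.0165, 0], [0.0066, 0.033, 0], [0.01, 0.05, 0], [0.0133, 0.067, 0], [0.0162, 0.0817, 0], [0.0162, 0.0817, 0], [0.0162, 0.0817, 0], [0.0162, 0.0817, 0]])

```text
time: 14.35
tcp_pos: [0.5831, 0.3572, 0.0107]
eef_rot: [0.308, 3.124, 0.001]
force: [13.3, -4.2, 1.6]
finger_gap: 0.048
finger_force: 94.5
```

```bash
python3 -c "
from h import *
o,im,W=wrist('w10');mp();inhand(o,W)
im=get_image('scene');cv2.imwrite('pics/s2.png',cv2.resize(im['pixels'][140:215,150:250,::-1],None,fx=7,fy=7,interpolation=cv2.INTER_CUBIC))
"
```

```text
t 14.4 tcp(mm) [-8.7  0.7 10.7] C [-8.7  0.7 22.9] pitch 0.13 yawerr -0.09 roll 0.06 F [14.  -0.1  0.7] gap 0.0482
xend -0.02 0.0444 xend 0.02 0.0445 plane [-0.009  -0.0007 -0.0219] y [-0.0241442   0.02452621]
```

View pics/w10.png

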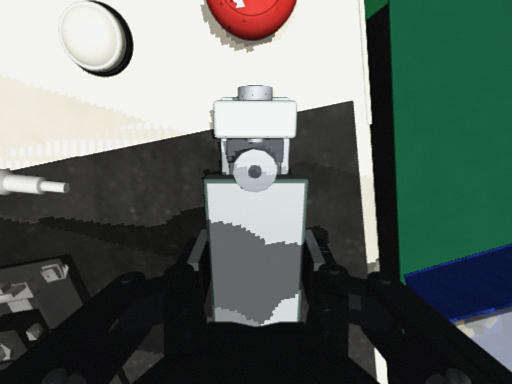

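Emit:
step_arm(hand=[1, 1, 1, 1, 1, 1, 1], xyz=[[0, 0, -0.004], [0.01, -0.002, -0.004], [0.02, -0.004, -0.004], [0.03, -0.006, -0.004], [0.039, -0.0075, -0.004], [0.039, -0.0075, -0.004], [0.039, -0.0075, -0.004]], delta_rot=[[0, 0, 0], [0, 0, 0], [0, 0, 0], [0, 0, 0], [0, 0, 0], [0, 0, 0], [0, 0, 0]])

```text
time: 15.15
tcp_pos: [0.5878, 0.3576, 0.0104]
eef_rot: [-0.306, -3.125, -0.003]
force: [7.5, -2.1, 5.5]
finger_gap: 0.0483
finger_force: 94.9
```

```bash
python3 -c "
from h import *
o,im,W=wrist('w11');mp();inhand(o,W)
"
```

```text
t 15.2 tcp(mm) [-4.2  2.  10.4] C [-4.2  2.  22.6] pitch -0.12 yawerr 0.02 roll 0.09 F [ 8.3 -1.6  4.9] gap 0.0481
xend -0.02 0.0444 xend 0.02 0.0446 plane [-0.0099  0.0004 -0.0219] y [-0.02416317  0.02450623]
```

Emit:
step_arm(hand=[1, 1, 1, 1, 1, 1], xyz=[[0.006, -0.004, 0], [0.012, -0.008, 0], [0.018, -0.0115, 0], [0.018, -0.0115, 0], [0.018, -0.0115, 0], [0.018, -0.0115, 0]], delta_rot=[[0, 0, 0], [0, 0, 0], [0, 0, 0], [0, 0, 0], [0, 0, 0], [0, 0, 0]])

```text
time: 15.8
tcp_pos: [0.5895, 0.357, 0.0104]
eef_rot: [-0.303, -3.122, -0.006]
force: [5.0, -0.3, 4.7]
finger_gap: 0.0477
finger_force: 94.9
```

```bash
python3 -c "
from h import *
o,im,W=wrist('w12');mp();inhand(o,W)
"
```

```text
t 15.85 tcp(mm) [-2.4  1.8 10.3] C [-2.3  1.7 22.5] pitch -0.27 yawerr 0.09 roll 0.18 F [5.9 0.3 5.6] gap 0.048
xend -0.02 0.0445 xend 0.02 0.0446 plane [-0.0025 -0.0003 -0.022 ] y [-0.02409034  0.02451531]
```

Emit:
step_arm(hand=[1, 1, 1, 1, 1], xyz=[[0.004, -0.005, 0], [0.008, -0.0093, 0], [0.008, -0.0093, 0], [0.008, -0.0093, 0], [0.008, -0.0093, 0]], delta_rot=[[0, 0, 0], [0, 0, 0], [0, 0, 0], [0, 0, 0], [0, 0, 0]])

```text
time: 16.35
tcp_pos: [0.5902, 0.3559, 0.0103]
eef_rot: [-0.302, -3.121, -0.007]
force: [4.3, 1.2, 5.5]
finger_gap: 0.0478
finger_force: 94.8
```

```bash
python3 -c "
from h import *
o,im,W=wrist('w13');mp()
q=W.reshape(-1,3)-O;c=np.c_[q@u,q@yh,q[:,2]]*1000
k=(c[:,0]<-44)&(c[:,0]>-75)&(abs(c[:,1])<14)&(c[:,2]>37.8)&(c[:,2]<41);print(k.sum(),np.percentile(c[k],[2,50,98],axis=0))
"
```

```text
t 16.4 tcp(mm) [-1.5  0.8 10.3] C [-1.4  0.8 22.5] pitch -0.35 yawerr 0.14 roll 0.21 F [4.2 1.6 5.6] gap 0.0482
1390 [[-60.28963116  -8.13842461  38.02181338]
 [-52.24960621   0.667492    39.21184424]
 [-44.45760157   9.10362966  40.53475347]]
```

Emit:
step_arm(hand=[1, 1, 1, 1, 1], xyz=[[0.005, -0.001, 0], [0.01, -0.002, 0], [0.015, -0.003, 0], [0.015, -0.003, 0], [0.015, -0.003, 0]], delta_rot=[[0, 0, 0], [0, 0, 0], [0, 0, 0], [0, 0, 0], [0, 0, 0]])

```text
time: 16.9
tcp_pos: [0.5908, 0.3557, 0.0101]
eef_rot: [-0.3, -3.118, -0.005]
force: [1.3, 1.0, 7.6]
finger_gap: 0.0478
finger_force: 95.1
```

```bash
python3 -c "
from h import *
o,im,W=wrist('w14');mp();inhand(o,W)
"
```

```text
t 16.95 tcp(mm) [-0.8  0.8 10.1] C [-0.7  0.7 22.3] pitch -0.55 yawerr 0.19 roll 0.13 F [0.8 0.2 8.1] gap 0.048
xend -0.02 0.0445 xend 0.02 0.0448 plane [ 0.0042 -0.0005 -0.022 ] y [-0.02411048  0.02450814]
```

Emit:
step_arm(hand=[0, -0.5, -1, -1, -1, -1, -1, -1], xyz=[[0, 0, 0], [0, 0, 0], [0, 0, 0], [0, 0, 0], [0, 0, 0], [0, 0, 0], [0, 0, 0], [0, 0, 0]], delta_rot=[[0, 0, 0], [0, 0, 0], [0, 0, 0], [0, 0, 0], [0, 0, 0], [0, 0, 0], [0, 0, 0], [0, 0, 0]], grip_force=20)

```text
time: 17.75
tcp_pos: [0.5911, 0.3534, 0.0081]
eef_rot: [-0.302, -3.117, 0.0]
force: [-0.1, -0.2, 0.0]
finger_gap: 0.0858
finger_force: 0.0
```

Emit:
step_arm(hand=[-1, -1, -1, -1, -1, -1, -1, -1], xyz=[[0, 0, 0.05], [0, 0, 0.2], [0, 0, 0.4], [0, 0, 0.6], [0.2, -0.04, 0.7], [0.3, -0.06, 0.7], [0.3, -0.06, 0.7], [0.3, -0.06, 0.7]], delta_rot=[[0, 0, 0], [0, 0, 0], [0, 0, 0], [0, 0, 0], [0, 0, 0], [0, 0, 0], [0, 0, 0], [0, 0, 0]])

```text
time: 18.55
tcp_pos: [0.6508, 0.3413, 0.1483]
eef_rot: [-0.302, -3.116, -0.0]
force: [0.0, 0.8, 0.1]
finger_gap: 0.0851
finger_force: 0.0
```

```bash
python3 -c "
from h import *
o,im,W=wrist('w15');mp();np.savez('w15.npz',W=W)
a=im['pixels'][...,::-1];cv2.imwrite('pics/w15c.png',cv2.resize(a[0:260,130:390],None,fx=2.3,fy=2.3,interpolation=cv2.INTER_CUBIC))
"
```

```text
t 18.6 tcp(mm) [ 59.7  -1.2 148.1] C [ 59.9  -1.2 160.3] pitch -0.66 yawerr 0.2 roll -0.05 F [-0.4  0.5  0.1] gap 0.0854
```

View pics/w15c.png

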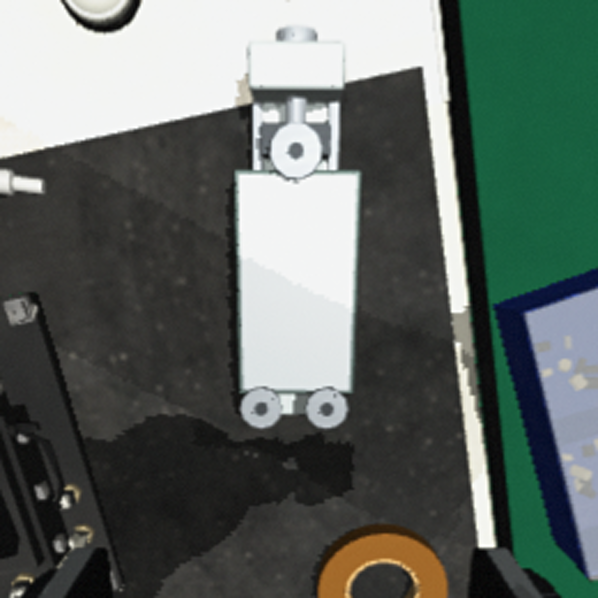

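```bash
cat > meas.py <<'E'
from h import *
def meas(W):
    q=W.reshape(-1,3)-O;c=np.c_[q@u,q@yh,q[:,2]]*1000
    m=c[(c[:,2]>29)&(c[:,2]<33.6)&(abs(c[:,0])<55)&(abs(c[:,1])<35)]
    r=cv2.minAreaRect(m[:,:2].astype(np.float32));print('mirror',np.round(r[0],2),np.round(r[1],2),round(r[2],2))
    s=m[abs(m[:,0])<38];print('plane',np.round(np.linalg.lstsq(np.c_[s[:,:2],np.ones(len(s))],s[:,2],rcond=None)[0],4))
    for n,x,y in (('L',50,14),('R',50,-14),('J',-51,0)):
        k=(np.hypot(c[:,0]-x,c[:,1]-y)<13)&(c[:,2]>35.7)&(c[:,2]<42)&((c[:,0]>-62))
        e=cv2.minEnclosingCircle(c[k][:,:2].astype(np.float32));print(n,k.sum(),np.round(e[0],2),round(e[1],2),np.median(c[k][:,2]))
E
python3 -c "
from meas import *
meas(np.load('w15.npz')['W'])"
```

```text
mirror [0.03 0.97] [50.09 88.99] 89.95
plane [-8.3000e-03 -1.5000e-03  3.2311e+01]
L 248 [49.77 13.87] 8.85 38.11630349238793
R 248 [ 49.83 -14.03] 8.92 38.12216603513094
J 434 [-50.28   0.16] 9.82 39.32805918807389
```

Emit:
step_arm(hand=[-1, -1, -1, -1, -1, -1, -1, -1, -1], xyz=[[-0.15, 0.032, 0], [-0.293, 0.0635, -0.1], [-0.293, 0.0635, -0.3], [-0.293, 0.0635, -0.45], [-0.293, 0.0635, -0.6], [-0.293, 0.0635, -0.685], [-0.293, 0.0635, -0.685], [-0.293, 0.0635, -0.685], [-0.293, 0.0635, -0.685]], delta_rot=[[-0.001, -0.0054, 0], [-0.001, -0.0054, 0], [-0.001, -0.0054, 0], [-0.001, -0.0054, 0], [-0.001, -0.0054, 0], [-0.001, -0.0054, 0], [-0.001, -0.0054, 0], [-0.001, -0.0054, 0], [-0.001, -0.0054, 0]])

```text
time: 19.5
tcp_pos: [0.5933, 0.3554, 0.0132]
eef_rot: [0.302, 3.124, 0.002]
force: [0.2, 0.6, 0.2]
finger_gap: 0.0852
finger_force: 0.0
```

```bash
python3 -c "
from h import *
mp()"
```

```text
t 19.5 tcp(mm) [ 1.7  0.9 13.2] C [ 1.6  0.9 25.4] pitch 0.19 yawerr 0.15 roll 0.09 F [0.1 0.6 0.2] gap 0.0852
```

Emit:
step_arm(hand=[-1, -1, -0.4, 0, 0.3, 1, 1, 1, 1, 1], xyz=[[-0.001, -0.0055, 0], [-0.001, -0.0055, 0], [-0.001, -0.0055, 0], [-0.001, -0.0055, 0], [-0.001, -0.0055, 0], [-0.001, -0.0055, 0], [-0.001, -0.0055, 0], [-0.001, -0.0055, 0], [-0.001, -0.0055, 0], [-0.001, -0.0055, 0]], delta_rot=[[0, 0, 0], [0, 0, 0], [0, 0, 0], [0, 0, 0], [0, 0, 0], [0, 0, 0], [0, 0, 0], [0, 0, 0], [0, 0, 0], [0, 0, 0]], grip_force=25)

```text
time: 20.5
tcp_pos: [0.5922, 0.3548, 0.0117]
eef_rot: [0.301, 3.125, 0.003]
force: [0.5, 5.3, 1.0]
finger_gap: 0.0494
finger_force: 30.5
```

```bash
python3 -c "
from h import *
mp()"
```

```text
t 20.5 tcp(mm) [ 0.7  0.1 11.7] C [ 0.7  0.1 23.9] pitch 0.09 yawerr 0.19 roll 0.12 F [-0.6  5.3  1. ] gap 0.0494
```

Emit:
step_arm(hand=[1, 1, 0, -0.5, -1, -1, -1, -1, -1], xyz=[[-0.001, -0.004, 0], [-0.001, -0.004, 0], [-0.001, -0.004, 0], [-0.001, -0.004, 0], [-0.001, -0.004, 0], [-0.001, -0.004, 0], [-0.001, -0.004, 0], [-0.001, -0.004, 0], [-0.001, -0.004, 0]], delta_rot=[[0, 0, 0], [0, 0, 0], [0, 0, 0], [0, 0, 0], [0, 0, 0], [0, 0, 0], [0, 0, 0], [0, 0, 0], [0, 0, 0]])

```text
time: 21.4
tcp_pos: [0.5921, 0.3519, 0.0111]
eef_rot: [0.303, 3.126, -0.002]
force: [0.7, -0.7, 0.6]
finger_gap: 0.0855
finger_force: 0.0
```

Emit:
step_arm(hand=[-1, -1, -1, -1, -1, 1, 1, 1, 1], xyz=[[0, 0, 0.05], [0, 0, 0.2], [0, 0, 0.4], [0, 0, 0.6], [0.2, -0.04, 0.7], [0.3, -0.06, 0.7], [0.3, -0.06, 0.7], [0.3, -0.06, 0.7], [0.3, -0.06, 0.7]], delta_rot=[[0, 0, 0], [0, 0, 0], [0, 0, 0], [0, 0, 0], [0, 0, 0], [0, 0, 0], [0, 0, 0], [0, 0, 0], [0, 0, 0]])

```text
time: 22.3
tcp_pos: [0.6505, 0.3411, 0.151]
eef_rot: [-0.299, -3.127, 0.002]
force: [-1.0, -0.7, -0.4]
finger_gap: 0.028
finger_force: 0.0
```

```bash
python3 -c "
from meas import *
o,im,W=wrist('w16');mp();meas(W);print(o['finger_gap'])"
```

```text
t 22.35 tcp(mm) [ 60.5  -2.  151. ] C [ 60.5  -2.  163.2] pitch 0.01 yawerr 0.27 roll -0.07 F [-1.   0.1 -0.3] gap 0.0206
mirror [0.4  0.07] [50.01 90.  ] 89.85
plane [-5.30000e-03 -1.35000e-02  3.22935e+01]
L 245 [50.06 14.09] 9.01 38.08312609442399
R 238 [ 49.56 -14.06] 8.67 38.104783789657816
J 434 [-50.48   0.23] 9.92 39.269877947165135
0.028024897140689342
```

Emit:
step_arm(hand=[1, 1, 1, 1, 1, 1, 1, 1], xyz=[[-0.1, 0.025, 0], [-0.1625, 0.042, -0.1], [-0.1625, 0.042, -0.3], [-0.1625, 0.042, -0.45], [-0.1625, 0.042, -0.53], [-0.1625, 0.042, -0.53], [-0.1625, 0.042, -0.53], [-0.1625, 0.042, -0.53]], delta_rot=[[0, 0, 0], [0, 0, 0], [0, 0, 0], [0, 0, 0], [0, 0, 0], [0, 0, 0], [0, 0, 0], [0, 0, 0]])

```text
time: 23.15
tcp_pos: [0.6206, 0.3499, 0.0474]
eef_rot: [0.302, 3.123, 0.002]
force: [0.0, 0.4, -0.2]
finger_gap: -0.0001
finger_force: 0.0
```

```bash
python3 -c "
from h import *
mp()"
```

```text
t 23.15 tcp(mm) [29.5  0.8 47.4] C [29.4  0.8 59.6] pitch 0.21 yawerr 0.13 roll 0.11 F [-0.1  0.4 -0.2] gap -0.0001
```

Emit:
step_arm(hand=[1, 1, 1, 1, 1, 1, 1], xyz=[[-0.0155, -0.002, 0], [-0.0155, -0.002, -0.03], [-0.0155, -0.002, -0.06], [-0.0155, -0.002, -0.07], [-0.0155, -0.002, -0.08], [-0.0155, -0.002, -0.08], [-0.0155, -0.002, -0.08]], delta_rot=[[0, 0, 0], [0, 0, 0], [0, 0, 0], [0, 0, 0], [0, 0, 0], [0, 0, 0], [0, 0, 0]])

```text
time: 23.85
tcp_pos: [0.6167, 0.3481, 0.0317]
eef_rot: [0.303, 3.125, -0.003]
force: [-5.2, -3.0, 13.1]
finger_gap: 0.0
finger_force: 6.8
```

```bash
python3 -c "
from h import *
mp()"
```

```text
t 23.85 tcp(mm) [26.  -1.7 31.7] C [25.9 -1.6 43.9] pitch 0.12 yawerr 0.1 roll -0.11 F [-4.5 -3.9 13.1] gap 0.0
```

Emit:
step_arm(hand=[1, 1, 1, 1, 1, 1, 1, 1], xyz=[[0, 0, 0.04], [0, 0, 0.08], [-0.1, 0.02, 0.08], [-0.2, 0.04, 0.08], [-0.245, 0.0485, 0.08], [-0.245, 0.0485, 0.07], [-0.245, 0.0485, 0.06], [-0.245, 0.0485, 0.06]], delta_rot=[[0, 0, 0], [0, 0, 0], [0, 0, 0], [0, 0, 0], [0, 0, 0], [0, 0, 0], [0, 0, 0], [0, 0, 0]])

```text
time: 24.65
tcp_pos: [0.5687, 0.3569, 0.0405]
eef_rot: [0.305, 3.125, -0.003]
force: [0.2, -1.2, -0.1]
finger_gap: -0.0002
finger_force: 0.0
```

```bash
python3 -c "
from h import *
mp()"
```

```text
t 24.65 tcp(mm) [-22.8  -2.3  40.5] C [-22.8  -2.3  52.7] pitch 0.1 yawerr 0.04 roll -0.09 F [ 0.4 -1.2 -0.1] gap -0.0002
```

Emit:
step_arm(hand=[1, 1, 1, 1, 1, 1, 1, 1], xyz=[[-0.002, 0.01, 0], [-0.002, 0.01, 0], [-0.002, 0.01, -0.02], [-0.002, 0.01, -0.04], [-0.002, 0.01, -0.05], [-0.002, 0.01, -0.057], [-0.002, 0.01, -0.057], [-0.002, 0.01, -0.057]], delta_rot=[[0, 0, 0], [0, 0, 0], [0, 0, 0], [0, 0, 0], [0, 0, 0], [0, 0, 0], [0, 0, 0], [0, 0, 0]])

```text
time: 25.45
tcp_pos: [0.5672, 0.36, 0.0315]
eef_rot: [0.303, 3.125, -0.003]
force: [-2.9, -2.8, 11.8]
finger_gap: -0.0
finger_force: 5.3
```

```bash
python3 -c "
from h import *
mp()"
```

```text
t 25.45 tcp(mm) [-24.9   0.4  31.5] C [-24.9   0.4  43.7] pitch 0.12 yawerr 0.12 roll -0.1 F [-2.3 -3.3 11.8] gap -0.0
```

Emit:
step_arm(hand=[1, 1, 1, 1, 1, 1, 1, 1, 1, 1], xyz=[[0, 0, 0.04], [0, 0, 0.08], [0.1, -0.02, 0.08], [0.2, -0.04, 0.08], [0.25, -0.0495, 0.07], [0.25, -0.0495, 0.04], [0.25, -0.0495, 0.02], [0.25, -0.0495, 0.005], [0.25, -0.0495, 0], [0.25, -0.0495, 0]], delta_rot=[[0, 0, 0], [0, 0, 0], [0, 0, 0], [0, 0, 0], [0, 0, 0], [0, 0, 0], [0, 0, 0], [0, 0, 0], [0, 0, 0], [0, 0, 0]])

```text
time: 26.45
tcp_pos: [0.6157, 0.3503, 0.0317]
eef_rot: [0.3, 3.126, -0.004]
force: [-3.3, -3.8, 11.2]
finger_gap: 0.0001
finger_force: 5.6
```

```bash
python3 -c "
from h import *
mp()"
```

```text
t 26.45 tcp(mm) [24.6  0.3 31.7] C [24.6  0.3 43.9] pitch 0.06 yawerr 0.22 roll -0.16 F [-2.5 -4.4 11.2] gap 0.0001
```

Emit:
step_arm(hand=[1, 1, 1, 1, 1, 1, 1, 1], xyz=[[0, 0, 0.05], [0, 0, 0.2], [0, 0, 0.4], [0, 0, 0.6], [0.17, -0.034, 0.6], [0.17, -0.034, 0.6], [0.17, -0.034, 0.6], [0.17, -0.034, 0.6]], delta_rot=[[0, 0, 0], [0, 0, 0], [0, 0, 0], [0, 0, 0], [0, 0, 0], [0, 0, 0], [0, 0, 0], [0, 0, 0]])

```text
time: 27.25
tcp_pos: [0.6494, 0.3438, 0.1489]
eef_rot: [-0.3, -3.126, 0.002]
force: [0.5, -0.3, -0.1]
finger_gap: 0.0
finger_force: 0.0
```

```bash
python3 -c "
from meas import *
o,im,W=wrist('w17');mp();meas(W)
a=im['pixels'][...,::-1];cv2.imwrite('pics/w17c.png',cv2.resize(a[0:260,130:390],None,fx=2.3,fy=2.3,interpolation=cv2.INTER_CUBIC))
"
```

```text
t 27.3 tcp(mm) [ 58.9   0.6 149. ] C [ 58.9   0.6 161.2] pitch -0.03 yawerr 0.26 roll -0.08 F [-0.1 -0.2  0.4] gap 0.0002
mirror [0.34 0.02] [50.13 89.68] 89.76
plane [ 1.60000e-03 -2.90000e-03  3.18218e+01]
L 243 [49.79 13.96] 8.89 38.118580191372764
R 243 [ 49.77 -14.06] 8.88 38.15875590932444
J 436 [-50.34   0.28] 9.77 39.30543899001785
```

View pics/w17c.png

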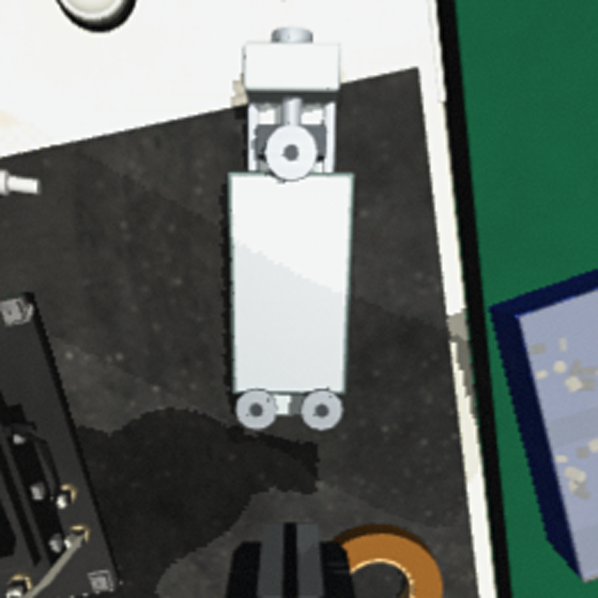

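The mirror is level to within about 0.2 degrees and its top is at 31.8 mm, so it is down on the seats. It is centred across the mount and both ends are under the pin heads.

```bash
python3 -c "
from cell import *
print(hand_in())"
```

```text
the job is handed in; nothing more can be done
None
```

The mirror is seated face up in the mount, home against both fixed pins and the sprung jaw, centred to within about 0.3 mm, pressed down at both ends with 11 to 13 N, and released; I handed the job in at about 27 s.

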